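Crack a walnut for the cake plate

ROBOT

A 6-joint arm with a two-finger parallel gripper is mounted at the origin on a cart in front of the work surface, level with it; the furniture and walls round the work are solid. World frame = base frame: x ahead of the robot, y to its left, z up, the work surface at z = 0. Lengths are in m, angles in rad, forces in N, time in s.
With the tool pointing down it reaches from about 0.425 to 1.125 m from the base axis. Payload 14.9 kg.
Tool frame: the origin (TCP) lies between the finger pads; the fingertips stand 17 mm ahead of it and the grasp point (between the pads) lies 2 mm behind it (arm.tip_extent is the z of the fingertips in the tool frame, in m); z points along the fingers, y is the line along which they close (so a half turn about z gives the same grasp; the last joint's range is limited). The gripper opens to 91 mm and grips with 3 to 60 N. Pads are 32 mm wide; open, the fingers measure 118 mm over their backs; the gripper's body (76 mm by 178 mm) begins 60 mm behind the grasp point.
Start: joints at [-1.214, 0.379, 1.734, -0, 1.028, -0.033], TCP at [0.266, -0.648, 0.231] pointing down, gripper open.
Joint ranges: [-2.77, 2.77], [-0.74, 2.19], [0, 2.66], [-1.06, 4.2], [0.31, 2.87], [-3.08, 3.08]. Speed limits (rad/s): [1.89, 1.89, 2.39, 3.14, 3.14, 3.14].

INTERFACE

Orientations are given as a rotation vector (axis times angle).
In Python, from rig import arm, vision gives the robot as it stands.
- The arm moves only by the tool play_rows, never from a script. Its argument "commands" is a list that holds one entry, the list of rows, each a list of 7 numbers: the opening, from 0 (shut) to 1 (fully open), then the shift along the tool's x, y, z in units of 25 mm (1.0 is 25 mm), then the turn, a rotation vector about the tool's x, y, z in units of 5 degrees (1.0 is 5 degrees). In form: [[[jaw, x, y, z, wx, wy, wz], ...]]. A call has 1 to 20 rows; each row shifts and turns the commanded pose from where the row before left it, along the tool's axes as they then stand; what a row does not reach is not made up. A row lasts 1/12 s, in which the tool goes at most 41.7 mm and 7.16 degrees, less where a joint would pass 70% of its speed; a pose out of reach is approached as far as the arm can. A call is refused whole if a number of a shift passes 1 or a number of a turn 1, either way. A call with a gripper value outside its range is refused whole. The fingers move at their own pace and stop on an object; the grip force is fixed at half the most. Time passes only in rows, so rows that do not move let the fingers close. It gives the time, the measured TCP pose, the force, the opening and the grip force at its end, in the units of the state.
- arm.state(): the state, without advancing time (a new reading comes with each control period).
- vision.read_camera(name): name is "side" or "top" or "wrist"; returns a dict with "img" (420x560x3 uint8, blue, green, red), "fx", "fy", "cx", "cy" (pixels), "extrinsics" (4x4, takes a point from camera to world coordinates). Camera axes: x right, y down, z forward; pixel columns grow to the right and rows downward; lengths in m; the calibration is good to about 2 mm. A picture is of the moment at which its call begins. There is no depth.
- arm.hand_in(): hands the job in; it is judged then, once.
The state is a dict: "time": time; "joints": joint angles; "joint_vel": joint speeds; "joint_torque": joint torques, N m; "tool_pos": TCP position; "tool_rot": TCP orientation; "wrist_force": force on the tool from outside, world axes, zero at the start; "ft_torque": the same for the moment, N m; "opening": finger opening in m; "finger_force": force on a finger pad.
Only numpy, scipy, OpenCV 4.12 (cv2) and the standard library are available. Lean on these libraries where they do the work, as an engineer would, in place of code of your own. Each camera call takes 0.05 s, during which the arm holds its last target. There are 200 camera calls.

TASK

Crack the single walnut that lies loose on the worktop and serve it. Lay it lengthwise between the toothed jaws of the nutcracker and let go of it, squeeze the nutcracker's two handles together with measured force just until the shell gives, without crushing the kernel, and let the handles spring open again; then set the cracked nut down in the middle of the white saucer. Leave the nutcracker lying flat on the worktop, and do not knock over or push away the blue cup.

Things in the scene. Friction and masses are not known exactly. Their poses are not given: they have to be found in the camera images.
- walnut: The loose walnut, brown and wrinkled (others sit in a blue bowl): 46 mm long, 42 mm across its cheeks, 38 mm high, 50 g. Origin at the centre of its underside; x = long axis (along the seam, pointed end), y = across the cheeks, z = up as it lies level on the worktop. Pick it up by its two ends, fingers along its x: up to about 15 N is safe.
- walnut_mid (a point): Centre of the walnut, 19 mm above its underside. It cracks only if squeezed across the cheeks (y): nearly rigid up to about 20 N there, then the resistance falls away and one cheek drops in 8.5 mm (42 to 34 mm wide) and stays in. Above about 45 N on the cheeks the kernel is crushed too.
- walnut_shell (a joint): How far the +y cheek of the walnut has been pressed in, m: 0 = whole (up to 0.0018 under load), about 0.0085 = cracked; it snaps in when the shell gives and does not come back
- walnut_kernel (a joint): How far the kernel has been crushed at the other cheek, m: 0 = unhurt; it must stay under 0.0015
- nutcracker: Loose steel nutcracker with black grip sleeves, flat on the worktop: 175 mm long, 24 mm high, about 0.2 kg. Two levers, sprung apart, pivot on a short dark link; origin at worktop level on its centre line, 90 mm from the pivots; x = from the link to the handles, y = to the left lever, z up. Toothed jaws, 31 mm high, from x = -68 to 2 mm; sleeves from x = 16 to 78 mm.
- jaws (a point): Point midway between the jaws, 60 mm from the pivots (x = -30 mm) and 19 mm above the worktop: the walnut's centre belongs here, long axis along the tool, nut resting on the worktop, cheeks to the jaws. Sprung open the jaws stand about 52 mm apart here.
- grips (a point): Point midway between the sleeves, 133 mm from the pivots (x = 43 mm), 12 mm up: grasp both sleeves from above, fingers outside. Width over the sleeves here: 68 mm sprung open, about 43 mm touching the whole nut, about 26 mm once it is cracked. The shell gives at 8 to 12 N a finger; 15 to 20 N is a good squeeze; from about 27 N the kernel is crushed.
- lever_left (a joint): Turn of the left lever towards the other, rad: 0 = sprung open, about 0.09 = touching the whole nut, about 0.16 = nut cracked
- lever_right (a joint): The same for the right lever
- saucer: White round saucer, 150 mm across, 19 mm high at the rim, well 8 mm above the worktop; origin at the centre of its underside. The cracked nut goes in its middle
- screen (a point): A point on the near face of a clear acrylic screen, hardly visible, which stands upright right across the worktop behind the work, square to the robot's x axis, 0.54 m ahead of the robot's base axis and about 1 m high. It is solid: keep gripper and wrist on the near side of it, also when swinging from one side to the other
- cup: Small blue cup on the worktop, 65 mm across and 53 mm high, with an ear; bystander; origin at its underside

How it is judged:
On the way, in this order (a step that is already met when the one before it is completed fails the run):
1. the whole walnut lies lengthwise between the jaws on the worktop, let go of (x of walnut in the frame of nutcracker between -0.044 and -0.016 m and y of walnut in the frame of nutcracker between -0.012 and 0.012 m and z of walnut in the frame of nutcracker below 0.012 m and angle between the x axis of walnut and the x axis of nutcracker, either way round below 0.35 rad and contact force between walnut and the fingers below 0.1 N and value of joint walnut_shell below 0.002 m), for 0.2 s.
2. the shell has given between the jaws while the handles are squeezed (x of walnut in the frame of nutcracker between -0.044 and -0.016 m and y of walnut in the frame of nutcracker between -0.012 and 0.012 m and z of walnut in the frame of nutcracker below 0.012 m and angle between the x axis of walnut and the x axis of nutcracker, either way round below 0.35 rad and value of joint walnut_shell above 0.006 m and contact force between walnut and nutcracker above 1 N and contact force between nutcracker and the fingers above 1 N).
At the end, for the whole second after the job is handed in: The walnut is cracked (cheek pressed in over 6 mm), its kernel not crushed (under 1.5 mm), and it rests in the saucer within 35 mm of the middle; the saucer stands level; the nutcracker lies flat on the worktop with its handles sprung open; all at rest (value of joint walnut_shell above 0.006 m and value of joint walnut_kernel below 0.0015 m and horizontal distance between walnut and saucer below 0.035 m and height (world z) of walnut between 0.004 and 0.025 m and contact force between walnut and saucer above 0.05 N and linear speed of each of walnut, nutcracker below 0.02 m/s and angle between each of saucer, nutcracker's own z axis and vertical below 0.1 rad and height (world z) of nutcracker below 0.01 m and value of joint each of lever_left, lever_right below 0.04 rad); the robot touches nothing.
It fails at once if the kernel is crushed (1.5 mm or more) (value of joint walnut_kernel above 0.0015 m).
It fails at once if the cup is tipped or pushed more than 4 cm (angle between cup's own z axis and vertical above 0.4 rad or distance of cup from where it was at the start of the episode above 0.04 m).
It also fails if it takes over 72 s, if anything falls off the work surface, if the arm or the gripper's body presses on something with over 40 N, if the wrist force passes 120 N, or if a joint passes its speed limit or range.

## Working session

There is one attempt and no reset: what is moved stays moved. The work goes in short steps, Python scripts to look and compute and a tool call to move; the robot and the scene stay as the last step left them, time stands still between calls to the robot, and variables do not carry over. Pictures are saved under pics/ and viewed, at most 10 in all, crops included, and the job is handed in when it is done.

Besides the shell and the picture viewer there is one more tool, called in YAML: its name, and indented under it one key for each argument. play_rows: Moves the arm, as the interface text tells. Its arguments: {"type":"object","properties":{"commands":{"type":"array"}},"required":["commands"]}

```bash
ls; mkdir -p pics; python3 - <<'E'
from rig import arm, vision
import cv2, numpy as np
for n in ["top","side"]:
    c=vision.read_camera(n); cv2.imwrite(f"pics/{n}0.png",c["img"])
    print(n,c["fx"],c["fy"],c["cx"],c["cy"],np.round(c["extrinsics"],4).tolist())
print(arm.state())
E
```

```text
pics
top 502.8596054170778 502.8596054170778 277.56679131542785 204.5387815783979 [[-0.0029, -0.9957, 0.0929, 0.3267], [-0.9999, 0.0044, 0.016, 0.0023], [-0.0164, -0.0929, -0.9955, 1.4561], [0.0, 0.0, 0.0, 1.0]]
side 466.18578823511376 466.18578823511376 274.5494076874606 211.49238967268542 [[0.8485, -0.2405, 0.4714, -0.2389], [-0.5291, -0.3633, 0.7669, -1.127], [-0.0132, -0.9001, -0.4355, 0.7326], [0.0, 0.0, 0.0, 1.0]]
{'time': 0.1, 'joints': array([-1.21431553e+00,  3.79344481e-01,  1.73470747e+00,  2.90628166e-06,
        1.02852898e+00, -3.32830687e-02]), 'joint_vel': array([-1.66454528e-04, -1.09748670e-03, -1.09426446e-03, -2.35075551e-05,
        1.07345111e-03, -1.07638619e-03]), 'joint_torque': array([-9.07758804e-04, -7.65049982e+01, -4.35289729e+01,  6.52439799e-02,
        3.98838054e-02, -3.12081045e-05]), 'tool_pos': array([ 0.26586757, -0.64718052,  0.23036937]), 'tool_rot': array([-3.08116712e+00, -6.08180349e-01,  2.45837771e-04]), 'wrist_force': array([-0.07899299,  0.32031483,  0.30995561]), 'ft_torque': array([ 0.05931423,  0.0561026 , -0.00099049]), 'finger_force': 0.0, 'opening': 0.09103611542359295}
```

View pics/top0.png

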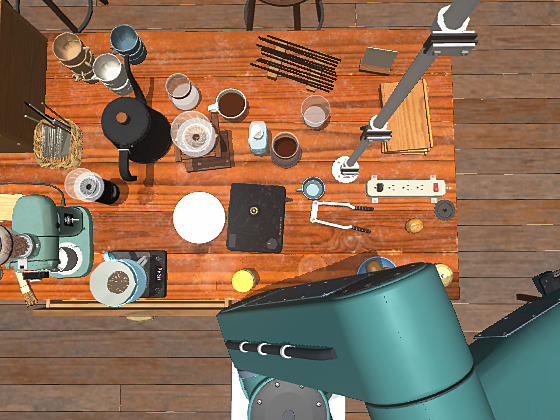

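View pics/side0.png

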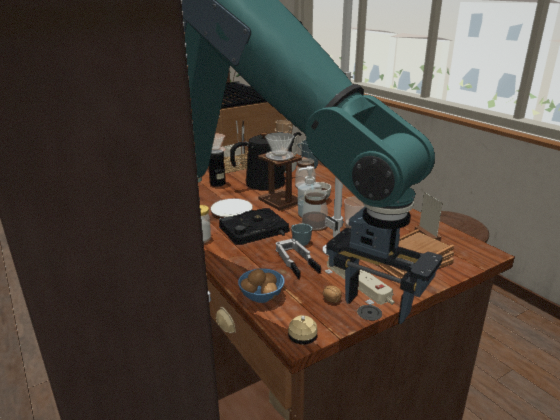

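The top view shows the walnut near (414,226), the nutcracker from link (313,213) to handles (372,220), the saucer at (199,217) and the cup at (313,187). I'll enlarge the top crop.

```bash
cat > h.py <<'E'
from rig import arm, vision
import cv2, numpy as np
from scipy.spatial.transform import Rotation as R
def ray(c,u,v,z):
    E=np.array(c["extrinsics"]); d=E[:3,:3]@np.array([(u-c["cx"])/c["fx"],(v-c["cy"])/c["fy"],1]); o=E[:3,3]
    return o+d*(z-o[2])/d[2]
def proj(c,p):
    E=np.array(c["extrinsics"]); q=E[:3,:3].T@(np.array(p)-E[:3,3])
    return np.array([c["fx"]*q[0]/q[2]+c["cx"],c["fy"]*q[1]/q[2]+c["cy"]])
E
python3 - <<'E'
from h import *
im=cv2.imread("pics/top0.png")
a=cv2.resize(im[170:255,295:435],None,fx=5.7,fy=5.7,interpolation=cv2.INTER_CUBIC)
cv2.imwrite("pics/topc.png",a); print(a.shape)
E
```

```text
(484, 798, 3)
```

View pics/topc.png

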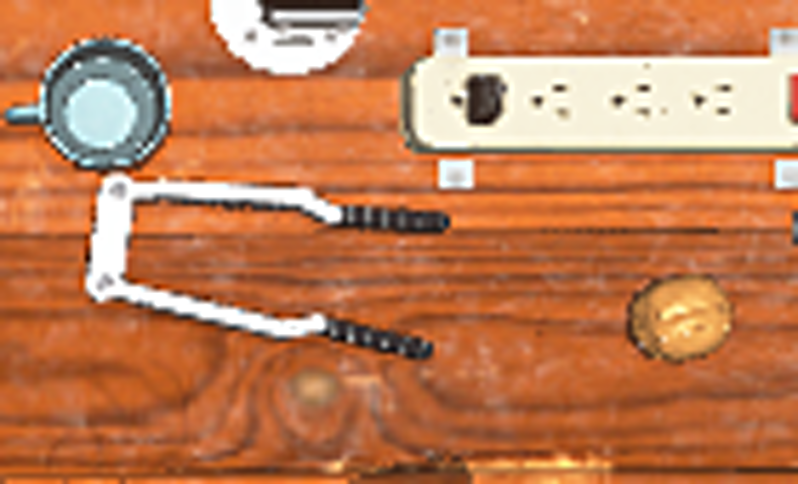

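The crop shows the pivots at crop (119,188) and (102,285), the handle ends at (447,222) and (430,350), the walnut centre near (680,318) with its long axis roughly horizontal, and the cup close beside the upper pivot.

```bash
python3 - <<'E'
from h import *
c=vision.read_camera("top"); im=c["img"]
f=lambda u,v,z: ray(c,295+(u+.5)/5.7-.5,170+(v+.5)/5.7-.5,z)
pl,pr=f(119,188,.024),f(102,285,.024); hl,hr=f(447,222,.018),f(430,350,.018)
print("piv",pl,pr,"ends",hl,hr)
m=(pl+pr)/2; e=(hl+hr)/2; d=(e-m)[:2]; print("len",np.linalg.norm(d),"ang",np.arctan2(d[1],d[0]),"pivot gap",np.linalg.norm(pl-pr))
d/=np.linalg.norm(d); print("origin",m[:2]+.09*d,"jaws",m[:2]+.06*d,"grips",m[:2]+.133*d)
# walnut segmentation
sub=im[205:250,395:435].astype(int)
hsv=cv2.cvtColor(im,cv2.COLOR_BGR2HSV)[205:250,395:435]
print("hsv nut",hsv[21,19],hsv[18,17],"table",hsv[5,5],hsv[40,5])
mask=np.full(im.shape[:2],cv2.GC_BGD,np.uint8); mask[208:246,398:431]=cv2.GC_PR_BGD; mask[216:236,403:426]=cv2.GC_PR_FGD; mask[221:230,410:418]=1
cv2.grabCut(im,mask,None,np.zeros((1,65)),np.zeros((1,65)),5,cv2.GC_INIT_WITH_MASK)
fg=((mask==1)|(mask==3)).astype(np.uint8)
cn=max(cv2.findContours(fg,0,2)[0],key=cv2.contourArea)
P=np.array([ray(c,u,v,.019)[:2] for v,u in np.argwhere(fg)])
w,V=np.linalg.eigh(np.cov(P.T)); print("nut",P.mean(0),"axes",4*np.sqrt(w),"ang",np.arctan2(V[1,1],V[0,1]))
# saucer
g=cv2.inRange(cv2.cvtColor(im,cv2.COLOR_BGR2HSV),(0,0,200),(180,60,255)); g[:,:165]=0;g[:,235:]=0;g[:180]=0;g[250:]=0
n,l,s,ce=cv2.connectedComponentsWithStats(g); i=1+np.argmax(s[1:,4]); print("saucer",s[i],ray(c,*ce[i],.015))
print("cup",f(105,103,.05))
t=arm.state(); print(t["tool_pos"],R.from_rotvec(t["tool_rot"]).as_matrix().round(3).tolist())
E
```

```text
piv [ 0.46554967 -0.08303384  0.024     ] [ 0.41686974 -0.07406334  0.024     ] ends [ 0.44824537 -0.24770822  0.018     ] [ 0.38405457 -0.23791862  0.018     ]
len 0.16616535167936444 ang -1.722185993994992 pivot gap 0.04949955943351263
origin [ 0.42763662 -0.16751922] jaws [ 0.43216098 -0.13786234] grips [ 0.4211517 -0.2100274]
hsv nut [ 17 145 245] [ 16 166 236] table [ 11 178 102] [ 10 191 160]
nut [ 0.39966579 -0.36063437] axes [0.03995844 0.05371653] ang 1.765231842227383
saucer [ 173  192   52   52 2113] [0.4257114  0.25289227 0.015     ]
cup [ 0.50522349 -0.07499711  0.05      ]
[ 0.26589672 -0.64722774  0.23042984] [[0.925, 0.38, -0.0], [0.38, -0.925, 0.001], [0.0, -0.001, -1.0]]
```

```bash
cat >> h.py <<'E'
def plan(p,ang=None):
    "turn (units of wz, done first), then shift in the turned tool frame, units of 25 mm"
    t=arm.state(); M=R.from_rotvec(t["tool_rot"]).as_matrix(); y=M[:,1]; a=np.arctan2(y[1],y[0])
    th=0 if ang is None else (ang-a+np.pi/2)%np.pi-np.pi/2
    M2=R.from_rotvec([0,0,th]).as_matrix()@M
    print("t",round(t["time"],2),"pos",t["tool_pos"].round(4),"ang",round(a,3),"j6",t["joints"][5].round(2),"open",round(t["opening"],4),"| turn",round(-th/np.radians(5),2),"shift",(M2.T@(np.array(p)-t["tool_pos"])/.025).round(2))
E
python3 - <<'E'
from h import *
plan([.40,-.361,.20],-1.376)
E
```

```text
t 0.15 pos [ 0.2659 -0.6472  0.2304] ang -1.181 j6 -0.03 open 0.0912 | turn 2.23 shift [  7.48 -10.19   1.23]
```

play_rows:
  commands:
    - [[1, 0, 0, 0, 0, 0, 0.75], [1, 0, 0, 0, 0, 0, 0.75], [1, 0, 0, 0, 0, 0, 0.73], [1, 0.62, -0.85, 0.1, 0, 0, 0], [1, 0.62, -0.85, 0.1, 0, 0, 0], [1, 0.62, -0.85, 0.1, 0, 0, 0], [1, 0.62, -0.85, 0.1, 0, 0, 0], [1, 0.62, -0.85, 0.1, 0, 0, 0], [1, 0.62, -0.85, 0.1, 0, 0, 0], [1, 0.62, -0.85, 0.1, 0, 0, 0], [1, 0.62, -0.85, 0.1, 0, 0, 0], [1, 0.62, -0.85, 0.1, 0, 0, 0], [1, 0.62, -0.85, 0.1, 0, 0, 0], [1, 0.62, -0.85, 0.1, 0, 0, 0], [1, 0.66, -0.84, 0.1, 0, 0, 0], [1, 0, 0, 0, 0, 0, 0], [1, 0, 0, 0, 0, 0, 0]]

```text
time: 1.57
tool_pos: [0.4003, -0.3605, 0.2008]
tool_rot: [-3.126, -0.309, 0.0]
wrist_force: [0.4, 0.2, -0.8]
opening: 0.0912
finger_force: 0.0
```

```bash
python3 - <<'E'
from h import *
plan([.40,-.361,.20],-1.376)
c=vision.read_camera("wrist"); cv2.imwrite("pics/w1.png",c["img"]); print(c["fx"],c["cx"],c["cy"],np.round(c["extrinsics"],3).tolist(), proj(c,[.4,-.361,.019]))
E
```

```text
t 1.57 pos [ 0.4003 -0.3605  0.2008] ang -1.374 j6 0.6 open 0.0912 | turn 0.03 shift [-0.02  0.02  0.03]
356.6873831644731 275.29302727366525 217.21280108733183 [[0.196, -0.943, -0.27, 0.478], [-0.981, -0.189, -0.054, -0.346], [0.0, 0.276, -0.961, 0.353], [0.0, 0.0, 0.0, 1.0]] [274.70747758 200.37620253]
```

View pics/w1.png

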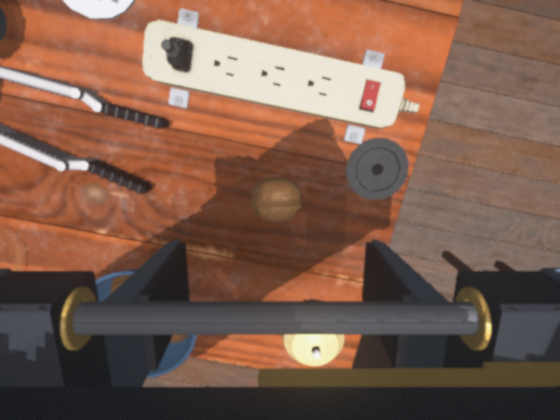

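The wrist view shows the nut at (276,200), about 50×44 px, its long axis close to the closing line. The bowl rim is at lower left (~(130,325)) and a yellow jar at (315,340).

```bash
python3 - <<'E'
from h import *
c=vision.read_camera("wrist"); im=c["img"]
mask=np.full(im.shape[:2],cv2.GC_BGD,np.uint8); mask[165:235,238:315]=cv2.GC_PR_BGD; mask[182:219,255:298]=cv2.GC_PR_FGD; mask[190:212,266:288]=1
cv2.grabCut(im,mask,None,np.zeros((1,65)),np.zeros((1,65)),6,cv2.GC_INIT_WITH_MASK)
fg=((mask==1)|(mask==3)).astype(np.uint8)
cn=max(cv2.findContours(fg,0,1)[0],key=cv2.contourArea); e=cv2.fitEllipse(cn); print("ell",e,cv2.boundingRect(cn),"nut",ray(c,*e[0],.019))
P=np.array([ray(c,u,v,.019)[:2] for v,u in cn[:,0,::-1]]).astype(np.float32)
(q,ax,_)=cv2.fitEllipse(P*1000); print(q,ax,_, "long axis ang",np.radians(_+90)-np.pi, np.radians(_)-np.pi)
for n,u,v,z in [("bowl rim L",127,272,.055),("bowl rim R",195,330,.055),("jar",315,340,.05),("hand L",164,123,.015),("hand R",147,188,.015),("plug",180,50,.03),("disc",377,170,.01)]: print(n,ray(c,u,v,z).round(3))
a=cv2.drawContours(im.copy(),[cn],-1,(255,255,0),1)[150:250,220:330]; cv2.imwrite("pics/w1c.png",cv2.resize(a,None,fx=5,fy=5,interpolation=cv2.INTER_CUBIC))
E
```

```text
ell ((277.0027770996094, 199.64891052246094), (40.361419677734375, 43.93156051635742), 67.46084594726562) (256, 180, 43, 40) nut [ 0.40095394 -0.36394956  0.019     ]
(400.62994384765625, -363.9947814941406) (39.63560485839844, 42.47776412963867) 41.07536315917969 long axis ang -0.8538959982148313 -2.424692325009728
bowl rim L [ 0.316 -0.241  0.055]
bowl rim R [ 0.268 -0.31   0.055]
jar [ 0.277 -0.427  0.05 ]
hand L [ 0.451 -0.248  0.015]
hand R [ 0.387 -0.239  0.015]
plug [ 0.513 -0.259  0.03 ]
disc [ 0.447 -0.453  0.01 ]
```

View pics/w1c.png

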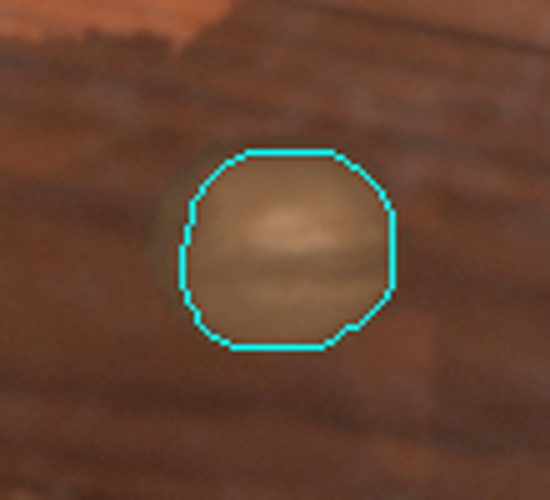

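The contour missed the shadowed left side; corrected, the nut spans crop x 150–395, y 145–350, i.e. centre px (274.4,199.6). This agrees with the top view at about (0.400,-0.361), with the seam angled about -1.34 rad.

```bash
python3 - <<'E'
from h import *
plan([.4005,-.361,.022],-1.34)
E
```

```text
t 1.67 pos [ 0.4    -0.3618  0.2011] ang -1.375 j6 0.6 open 0.0914 | turn -0.41 shift [ 0.03 -0.03  7.16]
```

play_rows:
  commands:
    - [[1, 0, 0, 0, 0, 0, -0.4], [1, 0, 0, 0.8, 0, 0, 0], [1, 0, 0, 0.8, 0, 0, 0], [1, 0, 0, 0.8, 0, 0, 0], [1, 0, 0, 0.8, 0, 0, 0], [1, 0, 0, 0.8, 0, 0, 0], [1, 0, 0, 0.8, 0, 0, 0], [1, 0, 0, 0.8, 0, 0, 0], [1, 0, 0, 0.8, 0, 0, 0], [1, 0, 0, 0.5, 0, 0, 0], [1, 0, 0, 0.2, 0, 0, 0], [0.8, 0, 0, 0, 0, 0, 0], [0.65, 0, 0, 0, 0, 0, 0], [0.56, 0, 0, 0, 0, 0, 0], [0.56, 0, 0, 0, 0, 0, 0], [0.56, 0, 0, 0, 0, 0, 0], [0.56, 0, 0, 0, 0, 0, 0]]

```text
time: 3.08
tool_pos: [0.4003, -0.3615, 0.024]
tool_rot: [3.12, 0.361, 0.001]
wrist_force: [-0.3, 0.3, -0.8]
opening: 0.0542
finger_force: 0.0
```

play_rows:
  commands:
    - [[0.54, 0, 0, 0, 0, 0, 0], [0.52, 0, 0, 0, 0, 0, 0], [0.51, 0, 0, 0, 0, 0, 0], [0.5, 0, 0, 0, 0, 0, 0], [0.5, 0, 0, 0, 0, 0, 0]]

```text
time: 3.5
tool_pos: [0.4001, -0.3614, 0.0234]
tool_rot: [3.121, 0.361, 0.0]
wrist_force: [-0.1, -0.1, -0.8]
opening: 0.0457
finger_force: 0.2
```

play_rows:
  commands:
    - [[0.49, 0, 0, 0, 0, 0, 0], [0.48, 0, 0, 0, 0, 0, 0], [0.48, 0, 0, 0, 0, 0, 0], [0.48, 0, 0, 0, 0, 0, 0]]

```text
time: 3.83
tool_pos: [0.4001, -0.3613, 0.0234]
tool_rot: [3.121, 0.361, 0.0]
wrist_force: [-0.5, -0.2, -0.7]
opening: 0.0443
finger_force: 30.0
```

play_rows:
  commands:
    - [[0.487, 0, 0, 0, 0, 0, 0], [0.487, 0, 0, 0, 0, 0, 0], [0.487, 0, 0, 0, 0, 0, 0]]

```text
time: 4.08
tool_pos: [0.4, -0.3613, 0.0234]
tool_rot: [-3.121, -0.361, 0.0]
wrist_force: [0.6, -0.5, 0.6]
opening: 0.0447
finger_force: 8.5
```

play_rows:
  commands:
    - [[0.487, 0, 0, -0.2, 0, 0, 0], [0.487, 0, 0, -0.5, 0, 0, 0], [0.487, 0, 0, -0.8, 0, 0, 0], [0.487, 0, 0, -0.8, 0, 0, 0], [0.487, 0, 0, -0.8, 0, 0, 0], [0.487, 0, 0, -0.8, 0, 0, 0], [0.487, 0, 0, -0.8, 0, 0, 0], [0.487, 0, 0, -0.3, 0, 0, 0], [0.487, 0, 0, 0, 0, 0, 0]]

```text
time: 4.83
tool_pos: [0.4008, -0.3621, 0.1508]
tool_rot: [3.118, 0.36, 0.004]
wrist_force: [-1.1, -0.3, -0.4]
opening: 0.0444
finger_force: 8.5
```

```bash
python3 - <<'E'
from h import *
plan([.432,-.138,.15],-1.722)
c=vision.read_camera("wrist"); cv2.imwrite("pics/w2.png",c["img"]); 
print(arm.state()["finger_force"])
E
```

```text
t 4.83 pos [ 0.4008 -0.3621  0.1508] ang -1.341 j6 0.56 open 0.0444 | turn 4.37 shift [-0.12 -9.05  0.  ]
8.51064940507058
```

View pics/w2.png

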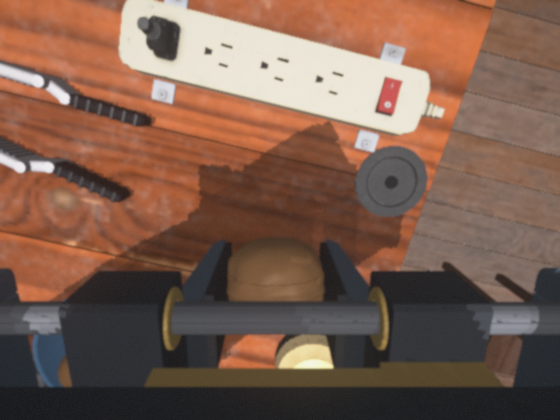

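The nut hangs squarely between the fingertips at (275,270), seam horizontal along the closing line; the handle ends are at (147,120) and (124,193).

play_rows:
  commands:
    - [[0.487, 0, 0, 0, 0, 0, 0.73], [0.487, 0, 0, 0, 0, 0, 0.73], [0.487, 0, 0, 0, 0, 0, 0.73], [0.487, 0, 0, 0, 0, 0, 0.73], [0.487, 0, 0, 0, 0, 0, 0.73], [0.487, 0, 0, 0, 0, 0, 0.72], [0.487, 0, -0.4, 0, 0, 0, 0], [0.487, 0, -0.8, 0, 0, 0, 0], [0.487, 0, -0.8, 0, 0, 0, 0], [0.487, 0, -0.8, 0, 0, 0, 0], [0.487, 0, -0.8, 0, 0, 0, 0], [0.487, 0, -0.8, 0, 0, 0, 0], [0.487, 0, -0.8, 0, 0, 0, 0], [0.487, 0, -0.8, 0, 0, 0, 0], [0.487, 0, -0.8, 0, 0, 0, 0], [0.487, -0.1, -0.8, 0, 0, 0, 0], [0.487, 0, -0.8, 0, 0, 0, 0], [0.487, 0, -0.4, 0, 0, 0, 0], [0.487, 0, 0, 0, 0, 0, 0]]

```text
time: 6.47
tool_pos: [0.4303, -0.1416, 0.1478]
tool_rot: [-3.133, 0.232, 0.002]
wrist_force: [-0.6, -0.9, -0.5]
opening: 0.0443
finger_force: 8.5
```

```bash
python3 - <<'E'
from h import *
plan([.432,-.138,.15],-1.722)
c=vision.read_camera("wrist"); cv2.imwrite("pics/w3.png",c["img"]); 
print(proj(c,[.432,-.138,.019]),proj(c,[.4655,-.083,.024]),proj(c,[.4169,-.074,.024]),proj(c,[.448,-.2477,.018]),proj(c,[.384,-.238,.018]))
E
```

```text
t 6.47 pos [ 0.4303 -0.1416  0.1478] ang -1.719 j6 1.35 open 0.0443 | turn 0.04 shift [ 0.05 -0.15 -0.09]
[269.68266643 213.56301413] [193.87448784 184.50184781] [195.52079763 243.68604679] [402.90347943 174.52884338] [395.11882407 250.58906415]
```

View pics/w3.png

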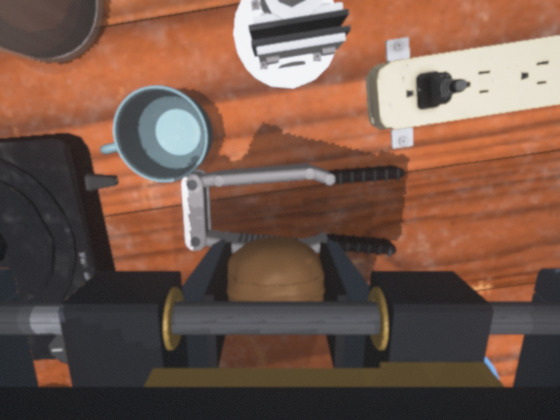

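Pivots at (194,182) and (196,243), handle ends at (403,173) and (392,249): within a pixel or three of the predictions, so the jaw point holds. Now descend.

play_rows:
  commands:
    - [[0.487, 0.05, -0.14, 0.4, 0, 0, 0], [0.487, 0, 0, 0.7, 0, 0, 0], [0.487, 0, 0, 0.7, 0, 0, 0], [0.487, 0, 0, 0.7, 0, 0, 0], [0.487, 0, 0, 0.5, 0, 0, 0], [0.487, 0, 0, 0, 0, 0, 0], [0.487, 0, 0, 0, 0, 0, 0]]

```text
time: 7.1
tool_pos: [0.4319, -0.1405, 0.0726]
tool_rot: [-3.132, 0.238, 0.003]
wrist_force: [-0.3, 0.3, -0.7]
opening: 0.0445
finger_force: 8.5
```

```bash
python3 - <<'E'
from h import *
plan([.432,-.138,.0236],-1.722)
E
```

```text
t 7.1 pos [ 0.4319 -0.1405  0.0726] ang -1.723 j6 1.36 open 0.0445 | turn -0.01 shift [-0.01 -0.1   1.96]
```

play_rows:
  commands:
    - [[0.487, 0, -0.08, 0.4, 0, 0, 0], [0.487, 0, 0, 0.4, 0, 0, 0], [0.487, 0, 0, 0.4, 0, 0, 0], [0.487, 0, 0, 0.4, 0, 0, 0], [0.487, 0, 0, 0.2, 0, 0, 0], [0.487, 0, 0, 0.1, 0, 0, 0], [0.487, 0, 0, 0, 0, 0, 0], [0.487, 0, 0, 0, 0, 0, 0]]

```text
time: 7.77
tool_pos: [0.4328, -0.1382, 0.0259]
tool_rot: [-3.133, 0.237, 0.0]
wrist_force: [-0.0, 0.4, -0.2]
opening: 0.0447
finger_force: 8.5
```

play_rows:
  commands:
    - [[0.487, 0, 0, 0.06, 0, 0, 0], [0.487, 0, 0, 0.03, 0, 0, 0], [0.487, 0, 0, 0, 0, 0, 0], [0.487, 0, 0, 0, 0, 0, 0], [0.51, 0, 0, 0, 0, 0, 0], [0.54, 0, 0, 0, 0, 0, 0], [0.58, 0, 0, 0, 0, 0, 0], [0.61, 0, 0, 0, 0, 0, 0], [0.61, 0, 0, 0, 0, 0, 0], [0.61, 0, 0, 0, 0, 0, 0], [0.61, 0, 0, 0, 0, 0, 0]]

```text
time: 8.68
tool_pos: [0.4328, -0.1382, 0.0237]
tool_rot: [-3.133, 0.237, 0.0]
wrist_force: [-0.4, -0.6, 0.6]
opening: 0.0558
finger_force: 0.0
```

Released; lift straight up and look.

play_rows:
  commands:
    - [[0.61, 0, 0, -0.2, 0, 0, 0], [0.61, 0, 0, -0.5, 0, 0, 0], [0.61, 0, 0, -0.8, 0, 0, 0], [0.61, 0, 0, -0.8, 0, 0, 0], [0.61, 0, 0, -0.8, 0, 0, 0], [0.61, 0, 0, -0.8, 0, 0, 0], [0.61, 0, 0, -0.8, 0, 0, 0], [0.61, 0, 0, -0.8, 0, 0, 0], [0.61, 0, 0, -0.4, 0, 0, 0], [0.61, -1, 0, 0, 0, 0, 0], [0.61, -1, 0, 0, 0, 0, 0], [0.61, 0, 0, 0, 0, 0, 0], [0.61, 0, 0, 0, 0, 0, 0]]

```text
time: 9.77
tool_pos: [0.3826, -0.1305, 0.1711]
tool_rot: [-3.133, 0.238, -0.0]
wrist_force: [1.5, 0.1, 0.4]
opening: 0.0555
finger_force: 0.0
```

```bash
python3 - <<'E'
from h import *
plan([.4205,-.2095,.12],-1.722+np.pi/2)
c=vision.read_camera("wrist"); cv2.imwrite("pics/w4.png",c["img"]); 
print(proj(c,[.432,-.138,.019]),proj(c,[.4655,-.083,.024]),proj(c,[.4169,-.074,.024]),proj(c,[.448,-.2477,.018]),proj(c,[.384,-.238,.018]))
E
```

```text
t 9.77 pos [ 0.3826 -0.1305  0.1711] ang -1.722 j6 1.34 open 0.0555 | turn 17.99 shift [ 2.9  -1.98  2.05]
[274.31909538 150.55918752] [200.96894201 120.12869593] [202.45452029 180.45679957] [403.42426831 110.528292  ] [396.14849358 188.08909521]
```

View pics/w4.png

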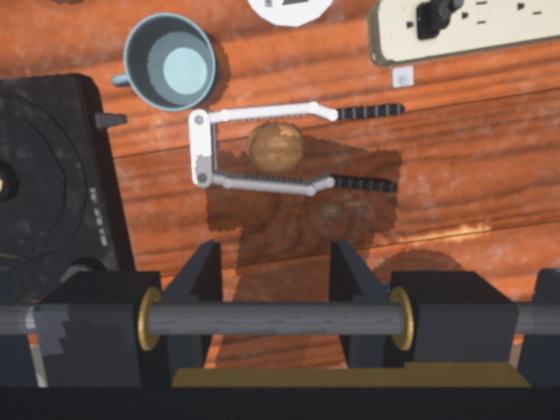

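The nut lies at (275,148), midway between the jaws (levers at rows 110 and 184), about 63 mm from the pivots, and lengthwise. Next I move to the grips.

play_rows:
  commands:
    - [[0.7, 0.66, 0.97, 0, 0, 0, 0], [0.8, 0.66, 0.97, 0, 0, 0, 0], [0.88, 0.66, 0.96, 0, 0, 0, 0], [0.88, 0, 0, 0, 0, 0, -1], [0.88, 0, 0, 0, 0, 0, -1], [0.88, 0, 0, 0, 0, 0, -1], [0.88, 0, 0, 0, 0, 0, -1], [0.88, 0, 0, 0, 0, 0, -1], [0.88, 0, 0, 0, 0, 0, -1], [0.88, 0, 0, 0, 0, 0, -1], [0.88, 0, 0, 0, 0, 0, -1], [0.88, 0, 0, 0, 0, 0, -1], [0.88, 0, 0, 0, 0, 0, -1], [0.88, 0, 0, 0, 0, 0, -1], [0.88, 0, 0, 0, 0, 0, -1], [0.88, 0, 0, 0, 0, 0, -1], [0.88, 0, 0, 0, 0, 0, -1], [0.88, 0, 0, 0, 0, 0, -1], [0.88, 0, 0, 0, 0, 0, -1], [0.88, 0, 0, 0, 0, 0, -1]]

```text
time: 11.48
tool_pos: [0.4222, -0.2101, 0.171]
tool_rot: [2.466, 1.947, 0.0]
wrist_force: [-0.1, -0.4, -0.0]
opening: 0.0804
finger_force: 0.0
```

play_rows:
  commands:
    - [[0.88, 0, 0, 0, 0, 0, -1], [0.88, 0, 0, 0, 0, 0, 0], [0.88, 0, 0, 0, 0, 0, 0]]

```text
time: 11.73
tool_pos: [0.4219, -0.21, 0.171]
tool_rot: [-2.386, -2.044, -0.0]
wrist_force: [-0.5, 0.5, -0.6]
opening: 0.0803
finger_force: 0.0
```

```bash
python3 - <<'E'
from h import *
plan([.4205,-.2095,.12],-1.722+np.pi/2)
E
```

```text
t 11.73 pos [ 0.4219 -0.21    0.171 ] ang -0.154 j6 -0.36 open 0.0803 | turn -0.03 shift [ 0.01 -0.06  2.04]
```

play_rows:
  commands:
    - [[0.88, 0, 0, 0.5, 0, 0, 0], [0.88, 0, 0, 0.8, 0, 0, 0], [0.88, 0, 0, 0.8, 0, 0, 0], [0.88, 0, 0, 0.8, 0, 0, 0], [0.88, 0, 0, 0.8, 0, 0, 0], [0.88, 0, 0, 0.8, 0, 0, 0], [0.88, 0, 0, 0.5, 0, 0, 0], [0.88, 0, 0, 0.5, 0, 0, 0], [0.88, 0, 0, 0.3, 0, 0, 0], [0.88, 0, 0, 0.16, 0, 0, 0], [0.88, 0, 0, 0, 0, 0, 0], [0.88, 0, 0, 0, 0, 0, 0]]

```text
time: 12.73
tool_pos: [0.4216, -0.2099, 0.0224]
tool_rot: [2.384, 2.046, 0.0]
wrist_force: [0.3, -0.6, -0.1]
opening: 0.0801
finger_force: 0.0
```

```bash
python3 - <<'E'
from h import *
plan([.4215,-.2095,.021],-1.722+np.pi/2)
E
```

```text
t 12.73 pos [ 0.4216 -0.2099  0.0224] ang -0.152 j6 -0.36 open 0.0801 | turn -0.01 shift [ 0.02 -0.01  0.06]
```

Now close gradually, watching the force.

play_rows:
  commands:
    - [[0.84, 0, 0, 0, 0, 0, 0], [0.8, 0, 0, 0, 0, 0, 0], [0.77, 0, 0, 0, 0, 0, 0], [0.74, 0, 0, 0, 0, 0, 0], [0.71, 0, 0, 0, 0, 0, 0], [0.68, 0, 0, 0, 0, 0, 0], [0.65, 0, 0, 0, 0, 0, 0], [0.62, 0, 0, 0, 0, 0, 0], [0.62, 0, 0, 0, 0, 0, 0]]

```text
time: 13.48
tool_pos: [0.4214, -0.2098, 0.0222]
tool_rot: [2.383, 2.047, 0.0]
wrist_force: [-0.7, -0.8, 2.0]
opening: 0.0568
finger_force: 1.6
```

play_rows:
  commands:
    - [[0.6, 0, 0, 0, 0, 0, 0], [0.58, 0, 0, 0, 0, 0, 0], [0.56, 0, 0, 0, 0, 0, 0], [0.54, 0, 0, 0, 0, 0, 0], [0.52, 0, 0, 0, 0, 0, 0], [0.52, 0, 0, 0, 0, 0, 0]]

```text
time: 13.98
tool_pos: [0.4213, -0.2098, 0.0222]
tool_rot: [-2.383, -2.047, -0.0]
wrist_force: [-0.2, -1.4, 2.9]
opening: 0.0475
finger_force: 1.7
```

play_rows:
  commands:
    - [[0.505, 0, 0, 0, 0, 0, 0], [0.49, 0, 0, 0, 0, 0, 0], [0.48, 0, 0, 0, 0, 0, 0], [0.47, 0, 0, 0, 0, 0, 0], [0.47, 0, 0, 0, 0, 0, 0]]

```text
time: 14.4
tool_pos: [0.4214, -0.2098, 0.0222]
tool_rot: [2.383, 2.047, 0.0]
wrist_force: [-0.1, -0.3, 2.0]
opening: 0.0426
finger_force: 4.3
```

play_rows:
  commands:
    - [[0.465, 0, 0, 0, 0, 0, 0], [0.46, 0, 0, 0, 0, 0, 0], [0.46, 0, 0, 0, 0, 0, 0]]

```text
time: 14.65
tool_pos: [0.4213, -0.2098, 0.0222]
tool_rot: [2.383, 2.047, -0.0]
wrist_force: [0.6, -0.7, 1.6]
opening: 0.0419
finger_force: 5.6
```

play_rows:
  commands:
    - [[0.455, 0, 0, 0, 0, 0, 0], [0.45, 0, 0, 0, 0, 0, 0], [0.445, 0, 0, 0, 0, 0, 0], [0.445, 0, 0, 0, 0, 0, 0]]

```text
time: 14.98
tool_pos: [0.4214, -0.2098, 0.0222]
tool_rot: [-2.383, -2.047, -0.0]
wrist_force: [0.6, -0.4, -0.1]
opening: 0.0405
finger_force: 5.8
```

play_rows:
  commands:
    - [[0.44, 0, 0, 0, 0, 0, 0], [0.435, 0, 0, 0, 0, 0, 0], [0.43, 0, 0, 0, 0, 0, 0], [0.43, 0, 0, 0, 0, 0, 0]]

```text
time: 15.32
tool_pos: [0.4213, -0.2098, 0.0222]
tool_rot: [-2.383, -2.047, 0.0]
wrist_force: [0.3, 0.4, -0.1]
opening: 0.0394
finger_force: 6.1
```

play_rows:
  commands:
    - [[0.425, 0, 0, 0, 0, 0, 0], [0.42, 0, 0, 0, 0, 0, 0], [0.415, 0, 0, 0, 0, 0, 0], [0.41, 0, 0, 0, 0, 0, 0], [0.41, 0, 0, 0, 0, 0, 0]]

```text
time: 15.73
tool_pos: [0.4213, -0.2098, 0.0222]
tool_rot: [-2.383, -2.047, 0.0]
wrist_force: [0.3, -0.1, 0.5]
opening: 0.0372
finger_force: 4.4
```

play_rows:
  commands:
    - [[0.4, 0, 0, 0, 0, 0, 0], [0.39, 0, 0, 0, 0, 0, 0], [0.38, 0, 0, 0, 0, 0, 0], [0.38, 0, 0, 0, 0, 0, 0]]

```text
time: 16.07
tool_pos: [0.4213, -0.2098, 0.0222]
tool_rot: [-2.383, -2.047, 0.0]
wrist_force: [0.4, 0.5, 0.1]
opening: 0.035
finger_force: 1.6
```

The force is dropping, so the shell is giving. Follow it down carefully.

play_rows:
  commands:
    - [[0.37, 0, 0, 0, 0, 0, 0], [0.36, 0, 0, 0, 0, 0, 0], [0.35, 0, 0, 0, 0, 0, 0], [0.34, 0, 0, 0, 0, 0, 0], [0.33, 0, 0, 0, 0, 0, 0], [0.33, 0, 0, 0, 0, 0, 0]]

```text
time: 16.57
tool_pos: [0.4213, -0.2098, 0.0222]
tool_rot: [-2.383, -2.047, 0.0]
wrist_force: [-0.1, -0.2, 0.2]
opening: 0.03
finger_force: 4.2
```

play_rows:
  commands:
    - [[0.325, 0, 0, 0, 0, 0, 0], [0.32, 0, 0, 0, 0, 0, 0], [0.315, 0, 0, 0, 0, 0, 0], [0.31, 0, 0, 0, 0, 0, 0], [0.31, 0, 0, 0, 0, 0, 0]]

```text
time: 16.98
tool_pos: [0.4213, -0.2098, 0.0222]
tool_rot: [-2.383, -2.047, 0.0]
wrist_force: [-2.0, -0.3, 1.5]
opening: 0.0285
finger_force: 11.0
```

play_rows:
  commands:
    - [[0.306, 0, 0, 0, 0, 0, 0], [0.306, 0, 0, 0, 0, 0, 0]]

```text
time: 17.15
tool_pos: [0.4213, -0.2098, 0.0222]
tool_rot: [-2.383, -2.047, 0.0]
wrist_force: [-1.2, -0.9, 0.7]
opening: 0.0285
finger_force: 13.0
```

play_rows:
  commands:
    - [[0.302, 0, 0, 0, 0, 0, 0], [0.302, 0, 0, 0, 0, 0, 0]]

```text
time: 17.32
tool_pos: [0.4213, -0.2097, 0.0222]
tool_rot: [-2.383, -2.047, 0.0]
wrist_force: [-1.7, -1.4, 1.2]
opening: 0.0277
finger_force: 15.0
```

play_rows:
  commands:
    - [[0.298, 0, 0, 0, 0, 0, 0], [0.298, 0, 0, 0, 0, 0, 0]]

```text
time: 17.48
tool_pos: [0.4213, -0.2098, 0.0222]
tool_rot: [-2.383, -2.047, 0.0]
wrist_force: [-2.1, 0.5, 1.5]
opening: 0.0276
finger_force: 16.7
```

The nut is firm again at 16.7 N, so the cheek is at its stop. Open slowly and lift.

play_rows:
  commands:
    - [[0.32, 0, 0, 0, 0, 0, 0], [0.36, 0, 0, 0, 0, 0, 0], [0.4, 0, 0, 0, 0, 0, 0], [0.45, 0, 0, 0, 0, 0, 0], [0.5, 0, 0, 0, 0, 0, 0], [0.55, 0, 0, 0, 0, 0, 0], [0.6, 0, 0, 0, 0, 0, 0], [0.65, 0, 0, 0, 0, 0, 0], [0.7, 0, 0, 0, 0, 0, 0], [0.75, 0, 0, 0, 0, 0, 0], [0.8, 0, 0, 0, 0, 0, 0], [0.88, 0, 0, 0, 0, 0, 0], [0.88, 0, 0, 0, 0, 0, 0], [0.88, 0, 0, 0, 0, 0, 0], [0.88, 0, 0, -0.3, 0, 0, 0], [0.88, 0, 0, -0.7, 0, 0, 0], [0.88, 0, 0, -0.8, 0, 0, 0], [0.88, 0, 0, -0.8, 0, 0, 0], [0.88, 0, 0, -0.8, 0, 0, 0], [0.88, 0, 0, -0.8, 0, 0, 0]]

```text
time: 19.15
tool_pos: [0.4212, -0.2097, 0.1286]
tool_rot: [2.383, 2.047, 0.0]
wrist_force: [0.2, -0.6, -0.5]
opening: 0.0806
finger_force: 0.0
```

play_rows:
  commands:
    - [[0.88, 0, 0, -0.8, 0, 0, 0], [0.88, 0, 0, -0.8, 0, 0, 0], [0.88, 0, 0, -0.3, 0, 0, 0], [0.88, 0, 0, 0, 0, 0, 1], [0.88, 0, 0, 0, 0, 0, 1], [0.88, 0, 0, 0, 0, 0, 1], [0.88, 0, 0, 0, 0, 0, 1], [0.88, 0, 0, 0, 0, 0, 1], [0.88, 0, 0, 0, 0, 0, 1], [0.88, 0, 0, 0, 0, 0, 1], [0.88, 0, 0, 0, 0, 0, 1], [0.88, 0, 0, 0, 0, 0, 1], [0.88, 0, 0, 0, 0, 0, 1], [0.88, 0, 0, 0, 0, 0, 1], [0.88, 0, 0, 0, 0, 0, 1], [0.88, 0, 0, 0, 0, 0, 1], [0.88, 0, 0, 0, 0, 0, 1], [0.88, 0, 0, 0, 0, 0, 1], [0.88, 0, 0, 0, 0, 0, 1], [0.88, 0, 0, 0, 0, 0, 1]]

```text
time: 20.82
tool_pos: [0.4211, -0.2097, 0.1744]
tool_rot: [-3.14, 0.107, 0.001]
wrist_force: [0.8, 0.2, 0.3]
opening: 0.0803
finger_force: 0.0
```

play_rows:
  commands:
    - [[0.88, 0, 0, 0, 0, 0, 1], [0.8, -0.6, -0.97, 0, 0, 0, 0], [0.7, -0.6, -0.97, 0, 0, 0, 0], [0.61, -0.6, -0.96, 0, 0, 0, 0], [0.61, 0, 0, 0, 0, 0, 0], [0.61, 0, 0, 0, 0, 0, 0]]

```text
time: 21.32
tool_pos: [0.3873, -0.1305, 0.1745]
tool_rot: [-3.133, 0.235, 0.0]
wrist_force: [-0.3, -0.2, 1.4]
opening: 0.0557
finger_force: 0.0
```

```bash
python3 - <<'E'
from h import *
plan([.432,-.138,.0236],-1.722)
c=vision.read_camera("wrist"); cv2.imwrite("pics/w5.png",cv2.resize(c["img"][70:220,160:430],None,fx=2.9,fy=2.9,interpolation=cv2.INTER_CUBIC)); 
f=lambda u,v:(proj(c,[u,v,.019])-[160,70])*2.9
print(f(.432,-.138))
E
```

```text
t 21.32 pos [ 0.3873 -0.1305  0.1745] ang -1.72 j6 1.34 open 0.0557 | turn 0.02 shift [1.81 0.03 6.04]
[334.19179494 248.53867479]
```

View pics/w5.png

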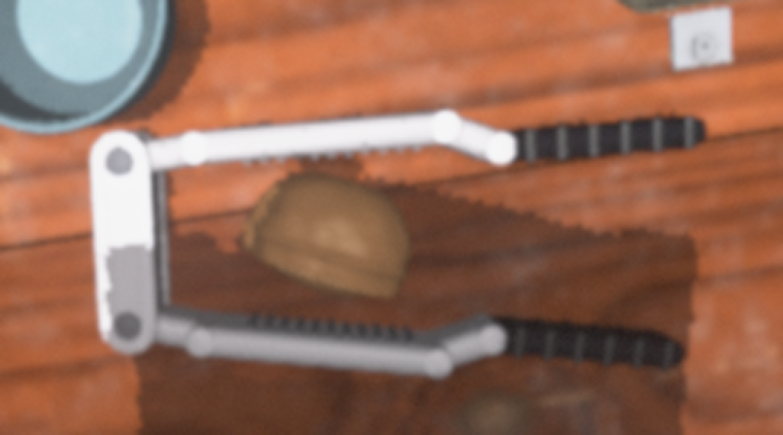

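The nut is cracked (lower cheek flattened), spanning crop (247–410, 173–298), turned about 14° clockwise, and the levers have sprung open. I'll pick it up with about 6° of extra turn so the fingers clear the jaws.

```bash
python3 - <<'E'
from h import *
plan([.433,-.1365,.0236],-1.722-.105)
E
```

```text
t 21.37 pos [ 0.388  -0.1313  0.1748] ang -1.721 j6 1.34 open 0.0552 | turn 1.21 shift [ 1.79 -0.26  6.05]
```

play_rows:
  commands:
    - [[0.61, 0, 0, 0, 0, 0, 0.7], [0.61, 0, 0, 0, 0, 0, 0.5], [0.61, 0.6, -0.1, 0, 0, 0, 0], [0.61, 0.6, -0.1, 0, 0, 0, 0], [0.61, 0.6, -0.06, 0.2, 0, 0, 0], [0.61, 0, 0, 0.7, 0, 0, 0], [0.61, 0, 0, 0.8, 0, 0, 0], [0.61, 0, 0, 0.8, 0, 0, 0], [0.61, 0, 0, 0.8, 0, 0, 0], [0.61, 0, 0, 0.6, 0, 0, 0], [0.61, 0, 0, 0, 0, 0, 0], [0.61, 0, 0, 0, 0, 0, 0]]

```text
time: 22.37
tool_pos: [0.433, -0.137, 0.0768]
tool_rot: [-3.115, 0.402, 0.002]
wrist_force: [0.2, -0.2, 0.1]
opening: 0.0553
finger_force: 0.0
```

```bash
python3 - <<'E'
from h import *
plan([.433,-.1365,.0236],-1.722-.105)
E
```

```text
t 22.37 pos [ 0.433  -0.137   0.0768] ang -1.827 j6 1.47 open 0.0553 | turn -0.0 shift [ 0.   -0.02  2.13]
```

play_rows:
  commands:
    - [[0.61, 0, 0, 0.4, 0, 0, 0], [0.61, 0, 0, 0.4, 0, 0, 0], [0.61, 0, 0, 0.4, 0, 0, 0], [0.61, 0, 0, 0.4, 0, 0, 0], [0.61, 0, 0, 0.3, 0, 0, 0], [0.61, 0, 0, 0.22, 0, 0, 0], [0.61, 0, 0, 0, 0, 0, 0], [0.58, 0, 0, 0, 0, 0, 0], [0.55, 0, 0, 0, 0, 0, 0], [0.53, 0, 0, 0, 0, 0, 0], [0.51, 0, 0, 0, 0, 0, 0], [0.51, 0, 0, 0, 0, 0, 0], [0.51, 0, 0, 0, 0, 0, 0]]

```text
time: 23.45
tool_pos: [0.4331, -0.1365, 0.0244]
tool_rot: [3.116, -0.401, 0.001]
wrist_force: [0.4, 0.2, -0.4]
opening: 0.0465
finger_force: 0.1
```

play_rows:
  commands:
    - [[0.5, 0, 0, 0, 0, 0, 0], [0.495, 0, 0, 0, 0, 0, 0], [0.49, 0, 0, 0, 0, 0, 0], [0.49, 0, 0, 0, 0, 0, 0], [0.49, 0, 0, 0, 0, 0, 0]]

```text
time: 23.87
tool_pos: [0.4331, -0.1365, 0.0243]
tool_rot: [3.116, -0.401, 0.0]
wrist_force: [-0.7, 1.1, 4.5]
opening: 0.0449
finger_force: 18.6
```

play_rows:
  commands:
    - [[0.496, 0, 0, 0, 0, 0, 0], [0.496, 0, 0, 0, 0, 0, 0], [0.496, 0, 0, 0, 0, 0, 0]]

```text
time: 24.12
tool_pos: [0.4331, -0.1365, 0.0243]
tool_rot: [3.116, -0.401, 0.0]
wrist_force: [-0.1, 1.6, 6.0]
opening: 0.0453
finger_force: 8.7
```

play_rows:
  commands:
    - [[0.496, 0, 0, -0.1, 0, 0, 0], [0.496, 0, 0, -0.2, 0, 0, 0], [0.496, 0, 0, -0.3, 0, 0, 0], [0.496, 0, 0, -0.3, 0, 0, 0], [0.496, 0, 0, 0, 0, 0, 0]]

```text
time: 24.53
tool_pos: [0.4337, -0.1367, 0.0483]
tool_rot: [3.115, -0.401, 0.003]
wrist_force: [-0.1, -0.6, 0.4]
opening: 0.0453
finger_force: 8.6
```

play_rows:
  commands:
    - [[0.496, 0, 0, -0.5, 0, 0, 0], [0.496, 0, 0, -0.8, 0, 0, 0], [0.496, 0, 0, -0.8, 0, 0, 0], [0.496, 0, 0, -0.8, 0, 0, 0], [0.496, 0, 0, -0.8, 0, 0, 0], [0.496, 0, 0, -0.8, 0, 0, 0], [0.496, 0, 0, -0.8, 0, 0, 0], [0.496, 0, 0, -0.8, 0, 0, 0], [0.496, 0, 0, -0.3, 0, 0, 0], [0.496, 0, 0, 0, 0, 0, 0]]

```text
time: 25.37
tool_pos: [0.4338, -0.1368, 0.2083]
tool_rot: [3.115, -0.401, 0.005]
wrist_force: [0.5, -0.5, -0.4]
opening: 0.0456
finger_force: 8.6
```

```bash
python3 - <<'E'
from h import *
plan([.433,.253,.2],-1.722)
plan([.435,0,.2],-1.571)
c=vision.read_camera("wrist"); cv2.imwrite("pics/w6.png",c["img"]); print(arm.state()["finger_force"],arm.state()["joints"].round(2))
# saucer from top, full ellipse
t=vision.read_camera("top"); g=cv2.inRange(cv2.cvtColor(t["img"],cv2.COLOR_BGR2HSV),(0,0,170),(180,70,255)); g[:,:165]=0;g[:,235:]=0;g[:180]=0;g[250:]=0
cn=max(cv2.findContours(g,0,1)[0],key=cv2.contourArea); e=cv2.fitEllipse(cn); print(e,ray(t,*e[0],.019))
E
```

```text
t 25.37 pos [ 0.4338 -0.1368  0.2083] ang -1.827 j6 1.47 open 0.0456 | turn -1.2 shift [ -2.38 -15.41   0.32]
t 25.37 pos [ 0.4338 -0.1368  0.2083] ang -1.827 j6 1.47 open 0.0456 | turn -2.93 shift [ 0.04 -5.47  0.33]
8.634814549586736 [-0.36  0.01  2.23 -0.    0.89  1.47]
((198.63673400878906, 217.2229766845703), (50.64512252807617, 51.44853591918945), 61.332298278808594) [0.425266   0.25216546 0.019     ]
```

View pics/w6.png

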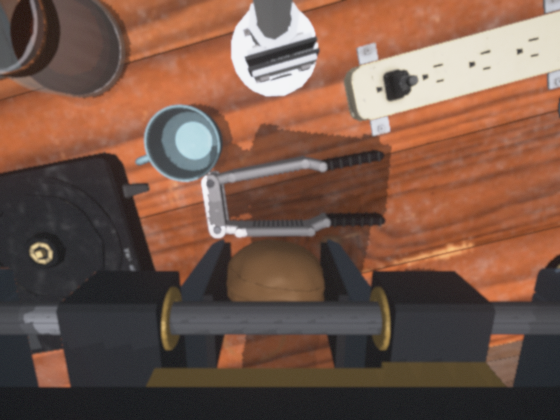

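The nut hangs centred between the fingers at (275,272), and the nutcracker lies flat with its handles open at (382,157) and (380,220). Carry it to the saucer at (0.4255, 0.252).

play_rows:
  commands:
    - [[0.496, 0, 0, 0, 0, 0, -0.73], [0.496, 0, 0, 0, 0, 0, -0.73], [0.496, 0, 0, 0, 0, 0, -0.73], [0.496, 0, 0, 0, 0, 0, -0.74], [0.496, 0, -0.4, 0, 0, 0, 0], [0.496, 0, -0.8, 0, 0, 0, 0], [0.496, 0, -0.8, 0, 0, 0, 0], [0.496, 0, -0.8, 0, 0, 0, 0], [0.496, 0, -0.8, 0, 0, 0, 0], [0.496, 0, -0.8, 0, 0, 0, 0], [0.496, 0, -0.8, 0, 0, 0, 0], [0.496, 0, -0.4, 0, 0, 0, 0], [0.496, 0, 0, 0, 0, 0, 0]]

```text
time: 26.55
tool_pos: [0.4324, 0.0052, 0.2059]
tool_rot: [-3.141, -0.0, 0.002]
wrist_force: [0.5, 0.3, -0.4]
opening: 0.0455
finger_force: 8.6
```

```bash
python3 - <<'E'
from h import *
plan([.4255,.252,.2],-1.571)
E
```

```text
t 26.55 pos [0.4324 0.0052 0.2059] ang -1.571 j6 1.53 open 0.0455 | turn 0.01 shift [-0.28 -9.87  0.24]
```

play_rows:
  commands:
    - [[0.496, 0, -0.4, 0, 0, 0, 0], [0.496, 0, -0.8, 0, 0, 0, 0], [0.496, 0, -0.8, 0, 0, 0, 0], [0.496, 0, -0.8, 0, 0, 0, 0], [0.496, 0, -0.8, 0, 0, 0, 0], [0.496, 0, -0.8, 0, 0, 0, 0], [0.496, 0, -0.8, 0, 0, 0, 0], [0.496, 0, -0.8, 0, 0, 0, 0], [0.496, -0.14, -0.8, 0, 0, 0, 0], [0.496, -0.14, -0.8, 0, 0, 0, 0], [0.496, 0, -0.8, 0, 0, 0, 0], [0.496, 0, -0.8, 0, 0, 0, 0], [0.496, 0, -0.5, 0, 0, 0, 0], [0.496, 0, 0, 0, 0, 0, 0], [0.496, 0, 0, 0, 0, 0, 0]]

```text
time: 27.8
tool_pos: [0.426, 0.2459, 0.2064]
tool_rot: [3.141, 0.0, -0.001]
wrist_force: [0.2, -1.2, -0.8]
opening: 0.0453
finger_force: 8.6
```

```bash
python3 - <<'E'
from h import *
plan([.4255,.252,.034],-1.571)
E
```

```text
t 27.8 pos [0.426  0.2459 0.2064] ang -1.571 j6 2.05 open 0.0453 | turn 0.0 shift [-0.02 -0.25  6.9 ]
```

play_rows:
  commands:
    - [[0.496, 0, -0.24, 0.4, 0, 0, 0], [0.496, 0, 0, 0.8, 0, 0, 0], [0.496, 0, 0, 0.8, 0, 0, 0], [0.496, 0, 0, 0.8, 0, 0, 0], [0.496, 0, 0, 0.8, 0, 0, 0], [0.496, 0, 0, 0.8, 0, 0, 0], [0.496, 0, 0, 0.8, 0, 0, 0], [0.496, 0, 0, 0.6, 0, 0, 0], [0.496, 0, 0, 0.4, 0, 0, 0], [0.496, 0, 0, 0.2, 0, 0, 0], [0.496, 0, 0, 0, 0, 0, 0], [0.496, 0, 0, 0, 0, 0, 0]]

```text
time: 28.8
tool_pos: [0.4263, 0.252, 0.0469]
tool_rot: [-3.142, 0.001, -0.0]
wrist_force: [0.3, 0.4, -0.7]
opening: 0.0453
finger_force: 8.6
```

play_rows:
  commands:
    - [[0.496, 0, 0, 0.2, 0, 0, 0], [0.496, 0, 0, 0.2, 0, 0, 0], [0.496, 0, 0, 0.1, 0, 0, 0], [0.496, 0, 0, 0, 0, 0, 0], [0.496, 0, 0, 0, 0, 0, 0]]

```text
time: 29.22
tool_pos: [0.426, 0.252, 0.0341]
tool_rot: [3.142, -0.0, -0.0]
wrist_force: [0.2, 0.1, -0.6]
opening: 0.0453
finger_force: 8.6
```

play_rows:
  commands:
    - [[0.496, 0, 0, 0.06, 0, 0, 0], [0.496, 0, 0, 0, 0, 0, 0], [0.496, 0, 0, 0, 0, 0, 0]]

```text
time: 29.47
tool_pos: [0.4264, 0.2522, 0.0329]
tool_rot: [-3.141, 0.0, -0.001]
wrist_force: [0.4, 0.8, 2.9]
opening: 0.0455
finger_force: 8.5
```

Contact with the saucer (about 3 N). Release gently and rise.

play_rows:
  commands:
    - [[0.505, 0, 0, 0, 0, 0, 0], [0.52, 0, 0, 0, 0, 0, 0], [0.54, 0, 0, 0, 0, 0, 0], [0.57, 0, 0, 0, 0, 0, 0], [0.6, 0, 0, 0, 0, 0, 0], [0.62, 0, 0, 0, 0, 0, 0], [0.62, 0, 0, 0, 0, 0, 0], [0.62, 0, 0, -0.2, 0, 0, 0], [0.62, 0, 0, -0.4, 0, 0, 0], [0.62, 0, 0, -0.7, 0, 0, 0], [0.62, 0, 0, -0.8, 0, 0, 0], [0.62, 0, 0, -0.8, 0, 0, 0], [0.62, 0, 0, -0.8, 0, 0, 0], [0.62, 0, 0, -0.8, 0, 0, 0], [0.62, -0.7, 0, -0.8, 0, 0, 0], [0.62, -0.7, 0, -0.6, 0, 0, 0], [0.62, 0, 0, 0, 0, 0, 0], [0.62, 0, 0, 0, 0, 0, 0], [0.62, 0, 0, 0, 0, 0, 0], [0.62, 0, 0, 0, 0, 0, 0]]

```text
time: 31.13
tool_pos: [0.3913, 0.252, 0.1799]
tool_rot: [3.141, -0.001, -0.001]
wrist_force: [-0.1, -0.3, 0.1]
opening: 0.0567
finger_force: 0.0
```

```bash
python3 - <<'E'
from h import *
s=arm.state(); print(s["time"],s["tool_pos"],s["wrist_force"],s["finger_force"])
c=vision.read_camera("wrist")
print("exp nut px",proj(c,[.426,.252,.027]),"saucer",proj(c,[.4255,.252,.019]))
h=cv2.cvtColor(c["img"],cv2.COLOR_BGR2HSV)
w=cv2.inRange(h,(0,0,110),(180,70,255)); u,v=proj(c,[.4255,.252,.019]).astype(int)
n,l,st,ce=cv2.connectedComponentsWithStats(w); i=1+np.argmax(st[1:,4]); print("white",st[i],ce[i])
hull=cv2.convexHull(max(cv2.findContours(w,0,1)[0],key=cv2.contourArea)); hm=np.zeros_like(w); cv2.fillConvexPoly(hm,hull,255)
b=cv2.inRange(h,(5,80,20),(25,255,255))&hm
n,l,st,ce=cv2.connectedComponentsWithStats(b); i=1+np.argmax(st[1:,4]); print("brown in saucer",st[i],ce[i],ray(c,*ce[i],.027))
E
```

```text
31.1333 [0.3913211  0.2519605  0.17986095] [-0.07889176 -0.29554504  0.13704928] 0.0
exp nut px [274.12817173 168.40681315] saucer [274.14930487 167.66434624]
white [  188    75   171   171 21404] [272.9967763  159.92758363]
brown in saucer [ 249  146   51   37 1469] [275.40776038 164.2069435 ] [0.42959075 0.25090346 0.027     ]
```

The measurement puts the nut (275,164) in the middle of the saucer (273,160), within about 5 mm. The gripper is clear, so I hand in.

```bash
python3 -c "
from rig import arm
print(arm.hand_in())"
```

```text
the job is handed in; nothing more can be done
None
```

I cracked the walnut at about 17 N a finger and set it down about 5 mm from the saucer's middle, left the nutcracker flat with its handles sprung open, kept clear of the cup, and handed in at about 31 s; no verdict came back. The shell and kernel values couldn't be read directly, and my grip on the nut's ends briefly reached 30 N, then 18.6 N, against the 15 N advised.

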